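# Power up the prep counter from its switch box

## Task

Power up the prep counter by pressing with the fingertips: first press the near end of the red rocker fully down so that it is on, then the same with the green rocker, and last press the blue start button fully down, keep it down for a good second, and let it come up again. Both rockers must stay on; leave the black rocker off. Nothing is to be picked up, and the jars, tin, tape and pen stay where they are.

Things in the scene. Friction and masses are not known exactly. Their poses are not given: they have to be found in the camera images.
- red_press (a point): Press point of the red rocker: on the top face of its near half (the end towards the robot, with a short white bar), on the centre line, 20 mm from the hinge and 8 mm in from the near edge. It moves and tilts with the rocker. The point's x axis points away from the robot, square to the row (level when off); its y axis is parallel to the hinge and the row, also when the box is turned.
- red_rocker (a joint): Angle of the red rocker, rad: 0 = off (near half stands up by 0.4 rad, far half flat), 0.40 = fully on (near half pressed down flat, its top 64 mm above the table). It has friction only, about 2 N at the near edge, and stays where it is left. Starts off.
- green_press (a point): Press point of the green rocker: on the top face of its near half (the end towards the robot, with a short white bar), on the centre line, 20 mm from the hinge and 8 mm in from the near edge. It moves and tilts with the rocker. The point's x axis points away from the robot, square to the row (level when off); its y axis is parallel to the hinge and the row, also when the box is turned.
- green_rocker (a joint): Angle of the green rocker, rad: 0 = off (near half stands up by 0.4 rad, far half flat), 0.40 = fully on (near half pressed down flat, its top 64 mm above the table). It has friction only, about 2 N at the near edge, and stays where it is left. Starts off.
- black_press (a point): Press point of the black rocker: on the top face of its near half (the end towards the robot, with a short white bar), on the centre line, 20 mm from the hinge and 8 mm in from the near edge. It moves and tilts with the rocker. The point's x axis points away from the robot, square to the row (level when off); its y axis is parallel to the hinge and the row, also when the box is turned.
- black_rocker (a joint): Angle of the black rocker, rad: 0 = off (near half stands up by 0.4 rad, far half flat), 0.40 = fully on (near half pressed down flat, its top 64 mm above the table). It has friction only, about 2 N at the near edge, and stays where it is left. Starts off and stays off.
- switch_box: Grey switch box, fixed to the table, 100 mm (its x) by 230 mm (its y, the row of rockers) by 50 mm high; origin: centre of its underside. On top, three rockers in a row, 70 mm pitch: red, green, black in any order. Each paddle is 56 x 32 mm in a black 66 x 42 mm frame whose top is 55 mm above the table; near edge of an off rocker: about 75 mm above it.
- start_station: Start station, fixed to the table behind the switch box: grey and yellow box 80 x 80 x 45 mm with a blue mushroom push button in its middle; origin at the centre of its underside.
- start_top (a point): Centre of the top of the blue button, 38 mm wide, 69 mm above the table when up; it moves with the button.
- start_button (a joint): Travel of the blue button, m: 0 = up, 0.007 = fully down. A spring brings it back; it takes 2 N to start and about 5 N fully down.
- spice_jar_b: Clear spice jar, mustard-yellow cap, 44 mm wide, 100 mm tall, beside the start station; stands loose; origin at the centre of its underside.
- small_tin: Small food tin, 58 mm wide, 72 mm tall, on the other side of the start station; stands loose; origin at the centre of its underside.
- marker_pen: Blue and white marker pen, 135 mm long, 16 mm thick, lying between switch box and table edge; stands loose; origin at the centre of its underside.
- tape_roll: Roll of brown tape, 93 mm wide, 48 mm tall, lying behind the work; stands loose; origin at the centre of its underside.
- spice_jar_d: Spice jar with green cap, 44 mm wide, 99 mm tall, standing behind the work; stands loose; origin at the centre of its underside.

How it is judged (in metres and radians):
On the way, in this order (a step that is already met when the one before it is completed fails the run):
1. a finger presses the red rocker fully on (at least 0.34 rad) (value of joint red_rocker above 0.34 rad and contact force between the fingers and red_rocker above 0.3 N), for 0.05 s.
2. then a finger presses the green rocker fully on (at least 0.34 rad) (value of joint green_rocker above 0.34 rad and contact force between the fingers and green_rocker above 0.3 N), for 0.05 s.
3. then a finger holds the blue button down (at least 5.5 of 7 mm) for 0.7 s (value of joint start_button above 0.0055 m and contact force between the fingers and start_button above 1 N), for 0.7 s.
At the end, for the whole second after the job is handed in: Red and green rockers are on (at least 0.34 of 0.40 rad), the black one is off (under 0.06 rad), the blue button is up again (within 1 mm), and every loose thing is within 20 mm of where it started (value of joint each of red_rocker, green_rocker above 0.34 rad and value of joint black_rocker below 0.06 rad and value of joint start_button below 0.001 m and not (distance of any of spice_jar_b, small_tin, marker_pen, tape_roll, spice_jar_d from where it was at the start of the episode above 0.02 m)); the robot touches nothing.
It fails at once if the green rocker is turned on while the red one is not on (value of joint green_rocker above 0.15 rad and value of joint red_rocker below 0.3 rad).
It fails at once if the blue button is pressed while the green or the red rocker is not on (value of joint start_button above 0.003 m and value of joint any of red_rocker, green_rocker below 0.3 rad).
It fails at once if the black rocker is pressed (value of joint black_rocker above 0.1 rad).
It fails at once if a jar, the tin, the tape or the pen is moved or lifted by more than 20 mm (distance of any of spice_jar_b, small_tin, marker_pen, tape_roll, spice_jar_d from where it was at the start of the episode above 0.02 m).
It also fails if it takes over 48 s, if anything falls off the work surface, if the arm or the gripper's body presses on something with over 40 N, if the wrist force passes 120 N, or if a joint passes its speed limit or range.

## Robot

A 6-joint arm with a two-finger parallel gripper is mounted at the origin on a cart in front of the work surface, level with it; the furniture and walls round the work are solid. World frame = base frame: x ahead of the robot, y to its left, z up, the work surface at z = 0. Lengths are in m, angles in degrees, forces in N, time in s.
With the tool pointing down it reaches from about 0.375 to 0.9 m from the base axis. Payload 3.1 kg.
Tool frame: the origin (TCP) lies at the very end of the fingers, on their centre line; the grasp point (between the pads) lies 19 mm behind it; z points along the fingers, y is the line along which they close (so a half turn about z gives the same grasp; the last joint's range is limited). The gripper opens to 87 mm and grips with 3 to 60 N. Pads are 19 mm wide; open, the fingers measure 117 mm over their backs; the gripper's body (75 mm by 190 mm) begins 51 mm behind the grasp point.
Start: joints at [61.278, 30.224, 82.088, -0, 67.689, -10.227], TCP at [0.198, 0.593, 0.185] pointing down, gripper open.
Joint ranges: [-176.69, 176.69], [-43.24, 126.21], [12.49, 139.97], [-82, 262], [0, 151.66], [-163.58, 163.58]. Speed limits (degrees/s): [159.86, 159.86, 180, 180, 180, 180].

## Interface

Orientations are given as a 3x3 rotation matrix whose columns are the frame's x, y, z axes.
In Python, from rig import * gives the robot as it stands.
- The arm moves only by the tool jog_arm, never from a script. Its arguments are lists of equal length, an entry for each row: "delta_pos": the shift along the world's x, y, z in cm, a list of three; "turn": the turn about the world's z in degrees; "grip": the closure, from 0 (fully open) to 1 (shut). In form: {"delta_pos": [[x, y, z], ...], "turn": [turn, ...], "grip": [grip, ...]}. A call has 1 to 12 rows; each row is the pose to reach, as a shift and turn from the pose commanded when the call began; what a row does not reach only later rows make up. A row lasts 1/8 s, in which the tool goes at most 62.5 mm and 10.7 degrees, less where a joint would pass 70% of its speed; a pose out of reach is approached as far as the arm can. A call with a gripper value outside its range is refused whole. The fingers move at their own pace and stop on an object; the grip force is fixed at half the most. Time passes only in rows, so rows that repeat a pose let the fingers close. It gives the time, the measured TCP pose, the force, the opening and the grip force at its end, in the units of the state.
- read_state(): the state, without advancing time (a new reading comes with each control period).
- capture(name): name is "side" or "top"; returns a dict with "color" (420x560x3 uint8, blue, green, red), "fovy" (degrees; the focal length in pixels is half the picture's height over the tangent of half this angle, whatever the lens; pixels are square), "cx", "cy" (the principal point, pixels), "camera_from_world" (4x4, takes a point from world to camera coordinates). Camera axes: x right, y up, looking along -z (the intrinsics and any distortion apply to the point x, -y, -z); pixel columns grow to the right and rows downward; lengths in m; the calibration is good to about 2 mm. A picture is of the moment at which its call begins. There is no depth.
- hand_in(): hands the job in; it is judged then, once.
The state is a dict: "time_s": time; "joint_positions": joint angles; "qvel": joint speeds; "tau": joint torques, N m; "position": TCP position; "tcp_rot": TCP orientation; "force": force on the tool from outside, world axes, zero at the start; "moment": the same for the moment, N m; "opening": opening from 0.0 (shut) to 1.0 (fully open); "grasp_force": force on a finger pad.
Only numpy, scipy, OpenCV 4.12 (cv2) and the standard library are available. Lean on these libraries where they do the work, as an engineer would, in place of code of your own. Each camera call takes 0.05 s, during which the arm holds its last target. There are 200 camera calls.

## Working session

There is one attempt and no reset: what is moved stays moved. The work goes in short steps, Python scripts to look and compute and a tool call to move; the robot and the scene stay as the last step left them, time stands still between calls to the robot, and variables do not carry over. Pictures are saved under pics/ and viewed, at most 10 in all, crops included, and the job is handed in when it is done.

Besides the shell and the picture viewer there is one more tool, called as name(argument=value, ...), one argument or row to a line, values as JSON. jog_arm: Moves the arm, as the interface text tells. Its arguments: {"type":"object","properties":{"delta_pos":{"type":"array"},"turn":{"type":"array"},"grip":{"type":"array"}},"required":["delta_pos","turn","grip"]}

```bash
mkdir -p pics
cat > h.py <<'E'
from rig import *
import numpy as np, cv2
def snap(n,f):
    c=capture(n); cv2.imwrite(f,c["color"]); 
    np.savez(f"cal_{n}.npz",**{k:c[k] for k in("fovy","cx","cy","camera_from_world")}); print({k:v for k,v in c.items() if k!="color"}); return c
def px2w(n,u,v,z):
    c=np.load(f"cal_{n}.npz"); f=210/np.tan(np.radians(float(c["fovy"]))/2)
    T=np.linalg.inv(c["camera_from_world"]); d=T[:3,:3]@np.array([(u-c["cx"])/f,-(v-c["cy"])/f,-1])
    o=T[:3,3]; return o+d*(z-o[2])/d[2]
def w2px(n,p):
    c=np.load(f"cal_{n}.npz"); f=210/np.tan(np.radians(float(c["fovy"]))/2)
    q=c["camera_from_world"]@np.append(p,1); return c["cx"]-f*q[0]/q[2], c["cy"]+f*q[1]/q[2]
E
python3 - <<'E'
from h import *
for n in("top","side"):snap(n,f"pics/{n}1.png")
s=read_state();print(s["position"],s["tcp_rot"],s["time_s"],s["force"])
E
```

```text
{'fovy': 54.85326199987736, 'cx': 279.0488201088872, 'cy': 206.8174088229263, 'camera_from_world': array([[-0.02184789, -0.99976066,  0.00113834, -0.07276499],
       [ 0.99023451, -0.02148287,  0.13774651, -0.59375282],
       [-0.13768909,  0.0041367 ,  0.99046686, -0.91205963],
       [ 0.        ,  0.        ,  0.        ,  1.        ]])}
{'fovy': 55.2127533946778, 'cx': 273.56345677205496, 'cy': 202.8929742842963, 'camera_from_world': array([[-0.60133675,  0.7988993 ,  0.01241045,  0.41630429],
       [-0.70811569, -0.54006931,  0.45485966,  0.32926501],
       [ 0.37008957,  0.26473579,  0.89047665, -1.11888988],
       [ 0.        ,  0.        ,  0.        ,  1.        ]])}
[0.19788526 0.59209077 0.18446907] [[-9.48356642e-01  3.17204740e-01 -9.12230462e-04]
 [ 3.17205893e-01  9.48355125e-01 -1.72584593e-03]
 [ 3.17671925e-04 -1.92608233e-03 -9.99998095e-01]] 0.1 [0.34213058 0.8190138  0.27267266]
```

View pics/top1.png

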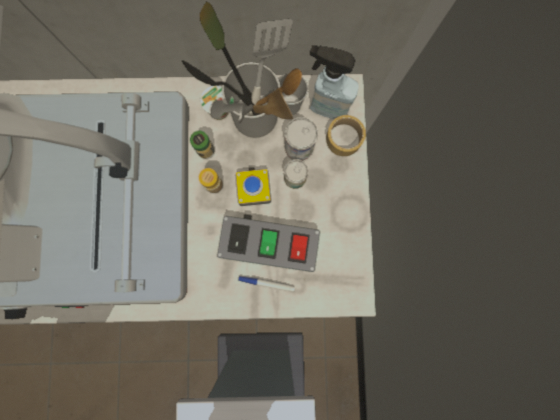

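View pics/side1.png

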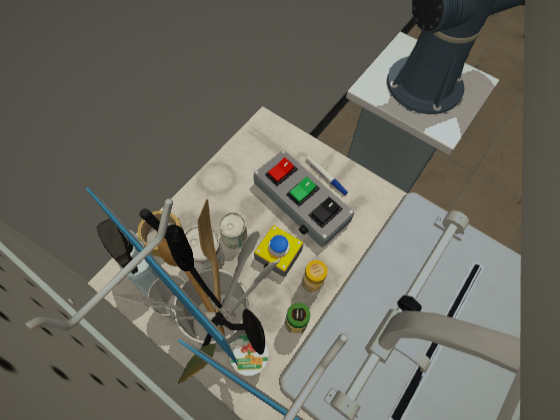

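Top: row is black (238,238), green (269,243), red (299,247), blue button (253,184). I'll enlarge for exact positions.

Run:
```python
import cv2
a=cv2.imread("pics/top1.png")[150:300,190:340];cv2.imwrite("pics/tz.png",cv2.resize(a,(600,600),interpolation=2))
a=cv2.imread("pics/side1.png")[140:290,240:390];cv2.imwrite("pics/sz.png",cv2.resize(a,(600,600),interpolation=2))
```

```text
(no output)
```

View pics/tz.png

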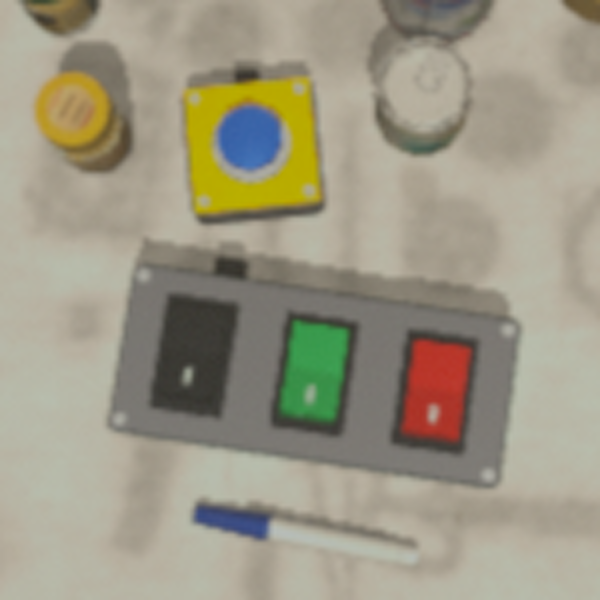

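View pics/sz.png

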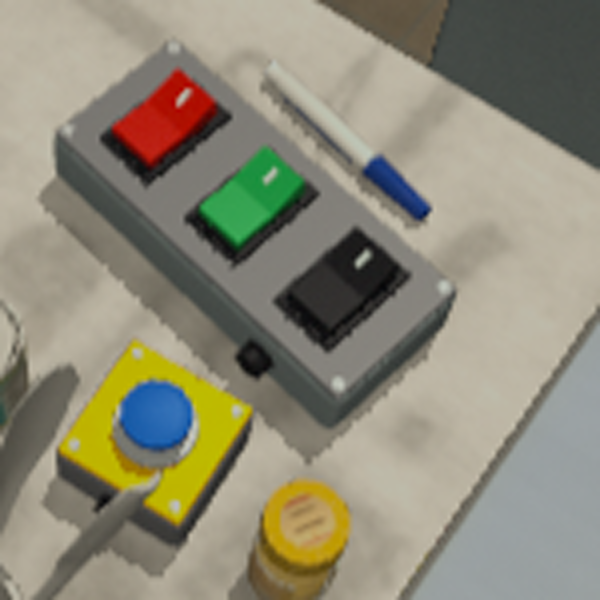

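Top crop: box screws (144,274),(508,330),(488,475),(119,419); bars green (310,394), red (433,413); blue button (250,138). Side crop: screws (174,48),(445,287),(338,384),(68,131), bars red (183,97), green (270,176), button (157,413).

Run:
```python
from h import *
np.set_printoptions(precision=4,suppress=True)
T=lambda u,v,z:px2w("top",190+u/4-.4,150+v/4-.4,z)
S=lambda u,v,z:px2w("side",240+u/4-.4,140+v/4-.4,z)
t=np.array([T(*p,.05) for p in[(144,274),(508,330),(488,475),(119,419)]])
s=np.array([S(*p,.05) for p in[(338,384),(68,131),(174,48),(445,287)]])
for a in(t,s):
  print(a,a.mean(0)); d=a[0]+a[3]-a[1]-a[2]; print("yaw",np.degrees(np.arctan2(-d[0],d[1])),np.linalg.norm(a[0]-a[1]),np.linalg.norm(a[0]-a[3]))
print("red",T(433,413,.072),S(183,97,.072));print("grn",T(310,394,.072),S(270,176,.072))
print("blk",T(187,376,.072));print("btn",T(250,138,.069),S(157,413,.069))
print("jar",T(74,110,.1),S(305,522,.1)); print("glassjar R",T(424,87,.07))
print("pen",T(305,533,.01))
```

```text
[[ 0.567   0.0391  0.05  ]
 [ 0.5299 -0.1712  0.05  ]
 [ 0.4472 -0.1569  0.05  ]
 [ 0.4836  0.0538  0.05  ]] [ 0.5069 -0.0588  0.05  ]
yaw -9.908310662880059 0.2135830937615042 0.08466493340087093
[[ 0.5659  0.0387  0.05  ]
 [ 0.5293 -0.1723  0.05  ]
 [ 0.446  -0.1579  0.05  ]
 [ 0.4824  0.0536  0.05  ]] [ 0.5059 -0.0595  0.05  ]
yaw -9.806149314915066 0.2141919419633757 0.08479180720146436
red [ 0.4826 -0.1254  0.072 ] [ 0.4823 -0.1258  0.072 ]
grn [ 0.4947 -0.0567  0.072 ] [ 0.4947 -0.0572  0.072 ]
blk [0.5063 0.0123 0.072 ]
btn [ 0.6423 -0.0246  0.069 ] [ 0.6437 -0.0241  0.069 ]
jar [0.6542 0.0714 0.1   ] [0.6557 0.0721 0.1   ]
glassjar R [ 0.6699 -0.1256  0.07  ]
pen [ 0.4151 -0.0505  0.01  ]
```

Run:
```python
from h import *
np.set_printoptions(precision=3,suppress=True)
def tri(a,b):
    A=[];
    for n,p in(("top",a),("side",b)):
        p0=px2w(n,*p,0.);p1=px2w(n,*p,.2);d=(p1-p0)/np.linalg.norm(p1-p0);A.append((p0,np.eye(3)-np.outer(d,d)))
    M=sum(P for _,P in A);x=np.linalg.solve(M,sum(P@o for o,P in A));print(x,[np.linalg.norm(P@(x-o)) for o,P in A])
for a,b in [((185,300),(410,193)),((126,287),(455,225)),((118,170),(408,305)),((130,102),(345,403)),((97,267),(478,267)),((304,128),(233,220)),((296,173),(232,222)),((278,102),(207,205))]: tri(a,b)
print(w2px("top",[.198,.593,.185]))
```

```text
[0.383 0.131 0.076] [np.float64(0.005445564991509508), np.float64(0.005445564991509479)]
[0.418 0.241 0.117] [np.float64(0.0004432412430570393), np.float64(0.00044324124305699107)]
[0.649 0.23  0.206] [np.float64(7.843336242758169e-05), np.float64(7.843336242770087e-05)]
[0.818 0.235 0.137] [np.float64(0.0014219278598270374), np.float64(0.0014219278598270404)]
[0.46  0.316 0.095] [np.float64(0.0031049564210911744), np.float64(0.0031049564210912446)]
[ 0.713 -0.111  0.208] [np.float64(0.029387616315676133), np.float64(0.029387616315676317)]
[ 0.666 -0.128  0.073] [np.float64(0.0016413656954851175), np.float64(0.001641365695485144)]
[ 0.739 -0.089  0.314] [np.float64(0.0023822134446613115), np.float64(0.0023822134446612876)]
(np.float64(-80.57389909567559), np.float64(413.51620740634496))
```

jog_arm(
  delta_pos=[
    [0,0,5],
    [27.8,-71.7,5],
    [27.8,-71.7,5],
    [27.8,-71.7,5],
    [27.8,-71.7,5],
    [27.8,-71.7,5],
    [27.8,-71.7,5],
    [27.8,-71.7,5],
    [27.8,-71.7,5],
    [27.8,-71.7,5],
    [27.8,-71.7,5],
    [27.8,-71.7,5],
  ],
  turn=[0,8.6,8.6,8.6,8.6,8.6,8.6,8.6,8.6,8.6,8.6,8.6],
  grip=[1,1,1,1,1,1,1,1,1,1,1,1],
)

```text
time_s: 1.6
position: [0.447, -0.0503, 0.2353]
tcp_rot: [[-0.985, 0.173, 0.0], [0.173, 0.985, 0.0], [-0.0, 0.0, -1.0]]
force: [1.3, 1.1, 0.3]
opening: 0.004
grasp_force: 0.0
```

jog_arm(
  delta_pos=[
    [2.9,-7.5,0],
    [2.9,-7.5,0],
    [2.9,-7.5,-6],
    [2.9,-7.5,-11],
    [2.9,-7.5,-13],
    [2.9,-7.5,-13],
  ],
  turn=[0,0,0,0,0,0],
  grip=[1,1,1,1,1,1],
)

```text
time_s: 2.35
position: [0.4738, -0.1216, 0.1037]
tcp_rot: [[-0.985, 0.171, -0.005], [0.171, 0.985, 0.003], [0.005, 0.002, -1.0]]
force: [-0.5, 0.1, 0.8]
opening: 0.007
grasp_force: 0.0
```

Run:
```python
from h import *
s=read_state();print(s["position"],s["force"],s["time_s"])
a=snap("top","pics/top2.png")["color"];b=snap("side","pics/side2.png")["color"]
r=lambda i:cv2.resize(i,(400,400),interpolation=2)
cv2.imwrite("pics/c2.png",np.hstack([r(a[190:290,240:340]),r(b[120:220,240:340])]))
```

```text
[ 0.47378994 -0.12158968  0.1037326 ] [-0.53551986  0.13939783  0.75354834] 2.35
{'fovy': 54.85326199987736, 'cx': 279.0488201088872, 'cy': 206.8174088229263, 'camera_from_world': array([[-0.02184789, -0.99976066,  0.00113834, -0.07276499],
       [ 0.99023451, -0.02148287,  0.13774651, -0.59375282],
       [-0.13768909,  0.0041367 ,  0.99046686, -0.91205963],
       [ 0.        ,  0.        ,  0.        ,  1.        ]])}
{'fovy': 55.2127533946778, 'cx': 273.56345677205496, 'cy': 202.8929742842963, 'camera_from_world': array([[-0.60133675,  0.7988993 ,  0.01241045,  0.41630429],
       [-0.70811569, -0.54006931,  0.45485966,  0.32926501],
       [ 0.37008957,  0.26473579,  0.89047665, -1.11888988],
       [ 0.        ,  0.        ,  0.        ,  1.        ]])}
```

View pics/c2.png

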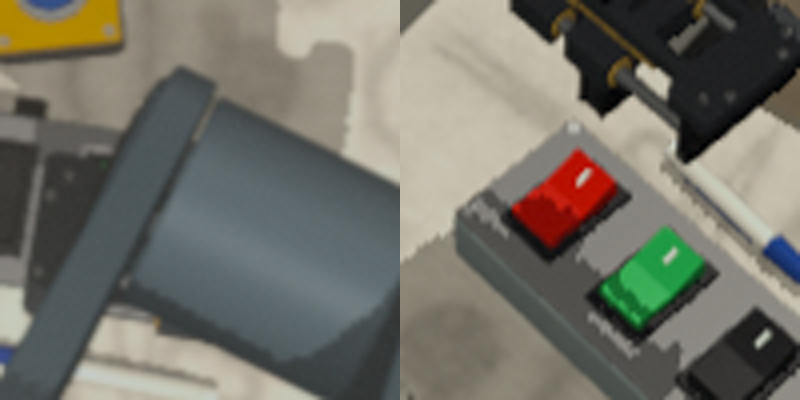

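Side crop shows two dark finger-like shapes near (287,147) and (312,160) with the red rocker still visible; I'll check against the projected TCP.

Run:
```python
from h import *
s=read_state();R=np.array(s["tcp_rot"]);p=np.array(s["position"])
a=snap("side","pics/side3.png")["color"]
for o in(0,.0435,-.0435): print(o,w2px("side",p+R[:,1]*o))
u,v=w2px("side",p);a=a.copy()
a=cv2.resize(a[40:240,200:400],(600,600),interpolation=2);cv2.circle(a,(int((u-200)*3),int((v-40)*3)),4,(255,0,255),-1)
cv2.imwrite("pics/c3.png",a);print(s["time_s"],s["opening"],p)
```

```text
{'fovy': 55.2127533946778, 'cx': 273.56345677205496, 'cy': 202.8929742842963, 'camera_from_world': array([[-0.60133675,  0.7988993 ,  0.01241045,  0.41630429],
       [-0.70811569, -0.54006931,  0.45485966,  0.32926501],
       [ 0.37008957,  0.26473579,  0.89047665, -1.11888988],
       [ 0.        ,  0.        ,  0.        ,  1.        ]])}
0 (np.float64(288.71293480940733), np.float64(154.2534597475473))
0.0435 (np.float64(302.74668104714533), np.float64(166.62671482441567))
-0.0435 (np.float64(275.1213841107758), np.float64(142.27007905678593))
2.45 0.0025764148391911787 [ 0.47599404 -0.12285695  0.10585227]
```

View pics/c3.png

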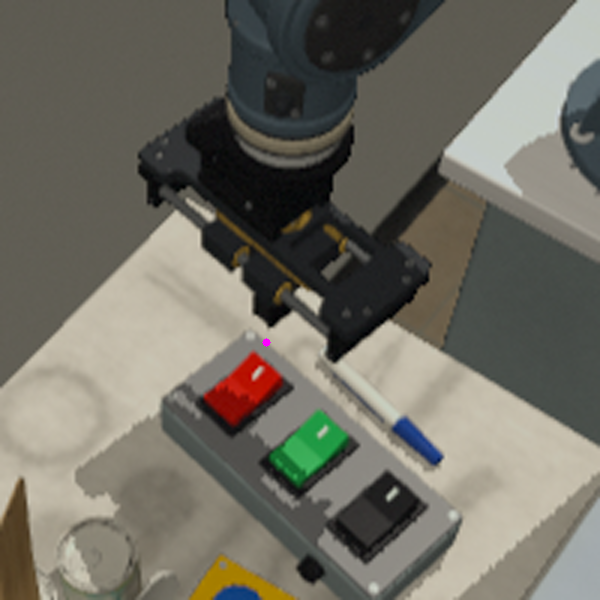

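jog_arm(
  delta_pos=[
    [0,0,-1.2],
    [0,0,-2.2],
    [0,0,-2.2],
  ],
  turn=[0,0,0],
  grip=[1,1,1],
)

```text
time_s: 2.88
position: [0.475, -0.1229, 0.0825]
tcp_rot: [[-0.985, 0.172, -0.002], [0.172, 0.985, 0.001], [0.002, 0.001, -1.0]]
force: [0.5, -0.3, -0.0]
opening: 0.001
grasp_force: 0.0
```

Run:
```python
from h import *
s=read_state();p=np.array(s["position"])
a=capture("side")["color"].copy()
print([read_state()["position"].round(4) if hasattr(read_state()["position"],"round") else read_state()["position"]],s["force"])
u,v=w2px("side",p)
x0,y0=250,110;a=cv2.resize(a[y0:y0+75,x0:x0+75],(600,600),interpolation=2);cv2.circle(a,(int((u-x0)*8),int((v-y0)*8)),5,(255,0,255),1)
cv2.imwrite("pics/c4.png",a)
```

```text
[array([ 0.4754, -0.1231,  0.0829])] [ 0.48442475 -0.2652093  -0.01627383]
```

View pics/c4.png

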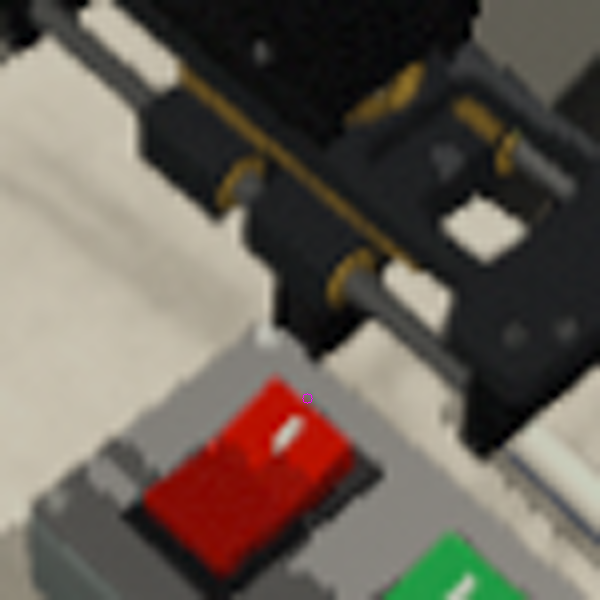

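Projected TCP (306,398) lands on the red near edge, while the visible finger end sits at about (318,355) in the crop; I'll settle it by feeling for contact.

jog_arm(
  delta_pos=[
    [0.1,-0.2,-0.5],
    [0.1,-0.2,-1.0],
    [0.1,-0.2,-1.4],
    [0.1,-0.2,-1.4],
  ],
  turn=[0,0,0,0],
  grip=[1,1,1,1],
)

```text
time_s: 3.42
position: [0.4765, -0.1252, 0.069]
tcp_rot: [[-0.985, 0.172, -0.001], [0.172, 0.985, 0.0], [0.001, 0.0, -1.0]]
force: [0.5, 0.6, 1.0]
opening: 0.006
grasp_force: 0.0
```

Run:
```python
from h import *
s=read_state();p=np.array(s["position"])
a=capture("side")["color"].copy()
print(p,s["force"])
u,v=w2px("side",p)
x0,y0=250,110;a=cv2.resize(a[y0:y0+75,x0:x0+75],(600,600),interpolation=2);cv2.circle(a,(int((u-x0)*8),int((v-y0)*8)),5,(255,0,255),1)
cv2.imwrite("pics/c5.png",a)
```

```text
[ 0.47645806 -0.12515037  0.06897139] [0.47511549 0.60147443 0.98029042]
```

View pics/c5.png

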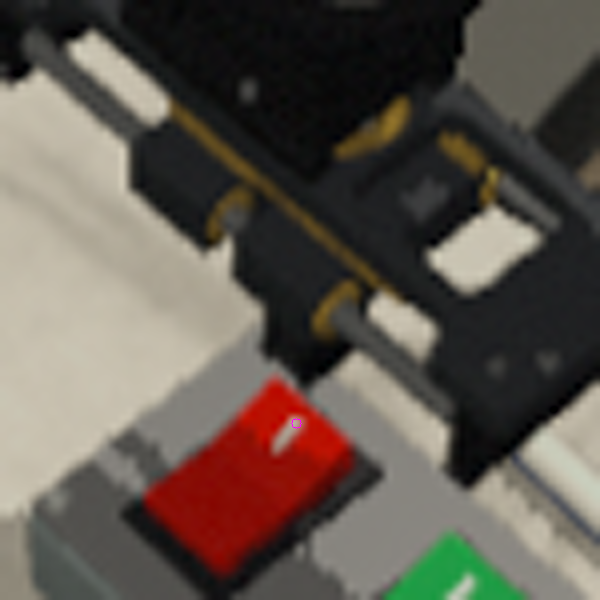

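Run:
```python
from h import *
s=read_state();R=np.array(s["tcp_rot"]);p=np.array(s["position"]);print(s["time_s"],s["force"])
f=lambda x,y,z:tuple(round((a-o)*8) for a,o in zip(w2px("side",p+R@np.array([x,y,z])),(250,110)))
for x in(-.0375,.0375):
  for y in(-.095,.095): print("body",x,y,f(x,y,-.07))
for z in (0,-.02,-.03):
  for x in(-.0095,.0095):
    for y in(-.015,.015): print("tip",z,x,y,f(x,y,z))
```

```text
3.475 [ 0.07124788 -0.45670068  0.11715006]
body -0.0375 -0.095 (-36, 145)
body -0.0375 0.095 (462, 593)
body 0.0375 -0.095 (166, -2)
body 0.0375 0.095 (666, 422)
tip 0 -0.0095 -0.015 (235, 410)
tip 0 -0.0095 0.015 (308, 476)
tip 0 0.0095 -0.015 (283, 372)
tip 0 0.0095 0.015 (357, 437)
tip -0.02 -0.0095 -0.015 (237, 371)
tip -0.02 -0.0095 0.015 (312, 438)
tip -0.02 0.0095 -0.015 (286, 333)
tip -0.02 0.0095 0.015 (361, 399)
tip -0.03 -0.0095 -0.015 (238, 351)
tip -0.03 -0.0095 0.015 (313, 418)
tip -0.03 0.0095 -0.015 (287, 312)
tip -0.03 0.0095 0.015 (363, 379)
```

Run:
```python
from h import *
p=np.array([.4745,-.122,.1045]);c,s_=-.985,.172
R=np.array([[c,s_,0],[s_,-c,0],[0,0,-1]])
for z in(-.07,-.12):
  for x in(-.0375,.0375):
    print("body",z,x,[round((a-o)*4) for a,o in zip(w2px("top",p+R@np.array([x,.095,z])),(240,190))],[round((a-o)*4) for a,o in zip(w2px("top",p+R@np.array([x,.095,z])+[0,0,.05]),(240,190))],[round((a-o)*4) for a,o in zip(w2px("top",p+R@np.array([x,.095,z])+[-.02,-.015,0]),(240,190))])
```

```text
body -0.07 -0.0375 [58, 160] [52, 151] [89, 199]
body -0.07 0.0375 [34, 309] [26, 310] [65, 349]
body -0.12 -0.0375 [52, 151] [45, 141] [84, 193]
body -0.12 0.0375 [26, 310] [17, 311] [59, 353]
```

Top view agrees with the reported x, y; only height looks off. Keep descending by feel.

jog_arm(
  delta_pos=[
    [0,0,-0.4],
    [0,0,-0.7],
    [0,0,-0.7],
  ],
  turn=[0,0,0],
  grip=[1,1,1],
)

```text
time_s: 3.85
position: [0.4765, -0.1252, 0.0621]
tcp_rot: [[-0.985, 0.172, -0.001], [0.172, 0.985, 0.0], [0.001, 0.0, -1.0]]
force: [0.2, 0.3, 0.2]
opening: 0.005
grasp_force: 0.0
```

jog_arm(
  delta_pos=[
    [0,0,-0.3],
    [0,0,-0.6],
    [0,0,-0.6],
  ],
  turn=[0,0,0],
  grip=[1,1,1],
)

```text
time_s: 4.22
position: [0.4766, -0.1252, 0.0561]
tcp_rot: [[-0.985, 0.172, -0.001], [0.172, 0.985, 0.0], [0.001, 0.0, -1.0]]
force: [-0.7, -0.3, -0.1]
opening: 0.006
grasp_force: 0.0
```

jog_arm(
  delta_pos=[
    [0,0,-0.3],
    [0,0,-0.6],
    [0,0,-0.6],
  ],
  turn=[0,0,0],
  grip=[1,1,1],
)

```text
time_s: 4.6
position: [0.4766, -0.1252, 0.0501]
tcp_rot: [[-0.985, 0.172, -0.001], [0.172, 0.985, 0.0], [0.001, 0.0, -1.0]]
force: [0.1, -0.2, -0.5]
opening: 0.004
grasp_force: 0.0
```

Run:
```python
from h import *
s=read_state();p=np.array(s["position"])
a=capture("side")["color"].copy()
print(p,s["force"],s["moment"],s["joint_positions"])
x0,y0=250,110;a=cv2.resize(a[y0:y0+75,x0:x0+75],(600,600),interpolation=2)
cv2.imwrite("pics/c6.png",a)
```

```text
[ 0.4765645  -0.12518452  0.0500762 ] [ 0.05026275 -0.18056741 -0.48918655] [ 0.01142745  0.01176031 -0.00640231] [-2.77364479e+01  3.29261811e+01  1.07641653e+02 -1.30130996e-03
  3.94672880e+01 -1.07842106e+02]
```

View pics/c6.png

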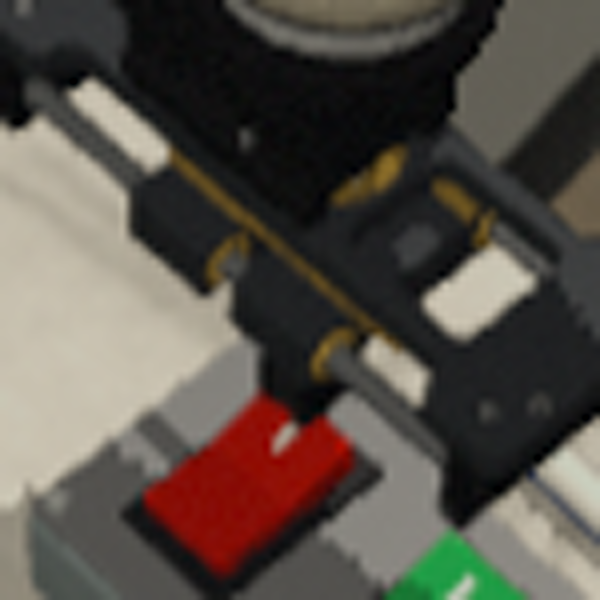

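The red paddle now shows uniform shade with the fingertip at (300,420) on its near end — it has swung down; press on until the force rises.

jog_arm(
  delta_pos=[
    [0,0,-0.2],
    [0,0,-0.2],
    [0,0,-0.2],
  ],
  turn=[0,0,0],
  grip=[1,1,1],
)

```text
time_s: 5.03
position: [0.4768, -0.1253, 0.0484]
tcp_rot: [[-0.985, 0.172, 0.0], [0.172, 0.985, -0.0], [-0.0, -0.0, -1.0]]
force: [-0.4, -0.0, 0.7]
opening: 0.005
grasp_force: 0.0
```

jog_arm(
  delta_pos=[
    [0,0,-0.2],
    [0,0,-0.2],
    [0,0,-0.2],
  ],
  turn=[0,0,0],
  grip=[1,1,1],
)

```text
time_s: 5.4
position: [0.4768, -0.1253, 0.0463]
tcp_rot: [[-0.985, 0.172, -0.0], [0.172, 0.985, 0.0], [0.0, 0.0, -1.0]]
force: [0.4, 0.3, -0.2]
opening: 0.004
grasp_force: 0.0
```

jog_arm(
  delta_pos=[
    [0,0,-0.2],
    [0,0,-0.2],
    [0,0,-0.2],
  ],
  turn=[0,0,0],
  grip=[1,1,1],
)

```text
time_s: 5.78
position: [0.4768, -0.1253, 0.0443]
tcp_rot: [[-0.985, 0.172, -0.0], [0.172, 0.985, 0.0], [0.0, 0.0, -1.0]]
force: [0.2, -0.1, -0.6]
opening: 0.006
grasp_force: 0.0
```

jog_arm(
  delta_pos=[
    [0,0,-0.2],
    [0,0,-0.2],
    [0,0,-0.2],
  ],
  turn=[0,0,0],
  grip=[1,1,1],
)

```text
time_s: 6.15
position: [0.4767, -0.1253, 0.0423]
tcp_rot: [[-0.985, 0.172, -0.0], [0.172, 0.985, 0.0], [0.0, 0.0, -1.0]]
force: [0.1, -0.2, -1.1]
opening: 0.002
grasp_force: 0.0
```

jog_arm(
  delta_pos=[
    [0,0,-0.2],
    [0,0,-0.2],
    [0,0,-0.2],
  ],
  turn=[0,0,0],
  grip=[1,1,1],
)

```text
time_s: 6.52
position: [0.4768, -0.1253, 0.0403]
tcp_rot: [[-0.985, 0.172, -0.0], [0.172, 0.985, 0.0], [0.0, 0.0, -1.0]]
force: [-0.8, -0.1, 0.8]
opening: 0.002
grasp_force: 0.0
```

jog_arm(
  delta_pos=[
    [0,0,-0.4],
    [0,0,-0.6],
    [0,0,-0.6],
  ],
  turn=[0,0,0],
  grip=[1,1,1],
)

```text
time_s: 6.9
position: [0.4762, -0.125, 0.0341]
tcp_rot: [[-0.985, 0.172, -0.001], [0.172, 0.985, 0.001], [0.001, 0.0, -1.0]]
force: [-1.1, -0.3, 1.5]
opening: 0.006
grasp_force: 0.6
```

jog_arm(
  delta_pos=[
    [0,0,-0.2],
    [0,0,-0.4],
    [0,0,-0.4],
  ],
  turn=[0,0,0],
  grip=[1,1,1],
)

```text
time_s: 7.28
position: [0.4768, -0.1252, 0.0301]
tcp_rot: [[-0.985, 0.172, 0.0], [0.172, 0.985, 0.0], [-0.0, 0.0, -1.0]]
force: [-1.3, 0.6, 0.9]
opening: 0.003
grasp_force: 0.4
```

Run:
```python
from h import *
s=read_state();p=np.array(s["position"]);R=np.array(s["tcp_rot"])
a=capture("side")["color"].copy()
F=np.mean([read_state()["force"] for _ in range(3)],0);print(p,F)
x0,y0=250,110;a=cv2.resize(a[y0:y0+75,x0:x0+75],(600,600),interpolation=2)
cv2.imwrite("pics/c7.png",a)
```

```text
[ 0.47683673 -0.12524754  0.03014165] [0.78805319 0.30267215 1.11655948]
```

View pics/c7.png

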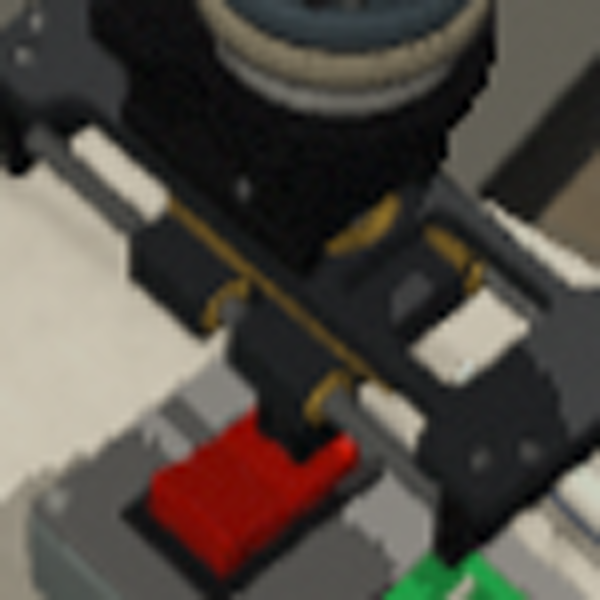

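Finger sits on the red near half at (300,455) and the far half has begun to rise: contact at reported z ≈ 0.034 (reported z is about 40 mm low). Press on to the stop.

jog_arm(
  delta_pos=[
    [0,0,-0.2],
    [0,0,-0.4],
    [0,0,-0.4],
  ],
  turn=[0,0,0],
  grip=[1,1,1],
)

```text
time_s: 7.7
position: [0.4767, -0.1253, 0.0271]
tcp_rot: [[-0.985, 0.172, 0.0], [0.172, 0.985, -0.0], [-0.0, -0.0, -1.0]]
force: [-2.1, 1.2, 9.2]
opening: 0.005
grasp_force: 4.9
```

jog_arm(
  delta_pos=[
    [0,0,-0.1],
    [0,0,-0.2],
    [0,0,-0.2],
  ],
  turn=[0,0,0],
  grip=[1,1,1],
)

```text
time_s: 8.07
position: [0.4767, -0.1253, 0.0268]
tcp_rot: [[-0.985, 0.171, 0.001], [0.171, 0.985, -0.001], [-0.001, -0.001, -1.0]]
force: [-6.2, 1.7, 25.7]
opening: 0.006
grasp_force: 12.6
```

jog_arm(
  delta_pos=[
    [0,0,-0.1],
    [0,0,-0.2],
    [0,0,-0.2],
  ],
  turn=[0,0,0],
  grip=[1,1,1],
)

```text
time_s: 8.45
position: [0.4767, -0.1254, 0.0265]
tcp_rot: [[-0.985, 0.171, 0.002], [0.171, 0.985, -0.001], [-0.002, -0.001, -1.0]]
force: [-8.6, 2.5, 41.0]
opening: 0.002
grasp_force: 20.3
```

jog_arm(
  delta_pos=[
    [0,0,3],
    [0,0,6],
    [1.2,6.9,6],
    [1.2,6.9,6],
    [1.2,6.9,3.5],
    [1.2,6.9,2],
    [1.2,6.9,1.4],
    [1.2,6.9,0.9],
    [1.2,6.9,0.5],
    [1.2,6.9,0.3],
    [1.2,6.9,0.2],
    [1.2,6.9,0.2],
  ],
  turn=[0,0,0,0,0,0,0,0,0,0,0,0],
  grip=[1,1,1,1,1,1,1,1,1,1,1,1],
)

```text
time_s: 9.95
position: [0.4886, -0.0565, 0.0269]
tcp_rot: [[-0.985, 0.172, 0.001], [0.172, 0.985, -0.001], [-0.001, -0.001, -1.0]]
force: [-6.2, 0.3, 22.4]
opening: 0.005
grasp_force: 11.5
```

jog_arm(
  delta_pos=[
    [0,0,-0.1],
    [0,0,-0.2],
    [0,0,-0.2],
  ],
  turn=[0,0,0],
  grip=[1,1,1],
)

```text
time_s: 10.32
position: [0.4886, -0.0565, 0.0266]
tcp_rot: [[-0.985, 0.171, 0.002], [0.171, 0.985, -0.001], [-0.002, -0.001, -1.0]]
force: [-9.4, 1.9, 38.8]
opening: 0.006
grasp_force: 19.3
```

jog_arm(
  delta_pos=[
    [0,0,4],
    [0,0,7],
    [6,1.3,7],
    [11,2.3,7],
    [15.1,3.2,7],
    [15.1,3.2,7],
    [15.1,3.2,4],
    [15.1,3.2,2.2],
    [15.1,3.2,2.2],
  ],
  turn=[0,0,0,0,0,0,0,0,0],
  grip=[1,1,1,1,1,1,1,1,1],
)

```text
time_s: 11.45
position: [0.6377, -0.0242, 0.0426]
tcp_rot: [[-0.985, 0.172, -0.004], [0.172, 0.985, 0.001], [0.004, 0.0, -1.0]]
force: [-0.3, -1.0, -0.2]
opening: 0.006
grasp_force: 0.0
```

Run:
```python
from h import *
s=read_state();print(s["position"],s["force"],s["time_s"])
a=capture("side")["color"].astype(int)
b,g,r=a[...,0],a[...,1],a[...,2]
old=cv2.imread("pics/side1.png").astype(int)
for n,m in(("red",lambda i:(i[...,2]>120)&(i[...,1]<60)&(i[...,0]<60)),("green",lambda i:(i[...,1]>110)&(i[...,2]<80))):
  for i in(old,a):
    ys,xs=np.nonzero(m(i)[140:220,240:330]);print(n,len(xs),xs.mean()+240,ys.mean()+140)
```

```text
[ 0.63771393 -0.02422628  0.04264878] [-0.33606765 -0.95366191 -0.1911807 ] 11.45
red 283 280.53710247349824 168.9469964664311
red 0 nan nan
green 307 302.34201954397395 188.57328990228012
green 0 nan nan<stdin>:8: RuntimeWarning: Mean of empty slice.
  ret = ret.dtype.type(ret / rcount)
```

jog_arm(
  delta_pos=[
    [0,0,-0.7],
    [0,0,-1.1],
    [0,0,-1.4],
    [0,0,-1.7],
    [0,0,-1.8],
    [0,0,-1.8],
  ],
  turn=[0,0,0,0,0,0],
  grip=[1,1,1,1,1,1],
)

```text
time_s: 12.25
position: [0.6399, -0.0244, 0.0267]
tcp_rot: [[-0.985, 0.172, 0.0], [0.172, 0.985, -0.0], [-0.0, -0.0, -1.0]]
force: [-0.9, -0.3, 4.3]
opening: 0.005
grasp_force: 2.0
```

jog_arm(
  delta_pos=[
    [0,0,-0.2],
    [0,0,-0.3],
    [0,0,-0.3],
    [0,0,-0.3],
    [0,0,-0.3],
    [0,0,-0.3],
    [0,0,-0.3],
    [0,0,-0.3],
    [0,0,-0.3],
    [0,0,-0.3],
    [0,0,-0.3],
    [0,0,-0.3],
  ],
  turn=[0,0,0,0,0,0,0,0,0,0,0,0],
  grip=[1,1,1,1,1,1,1,1,1,1,1,1],
)

```text
time_s: 13.75
position: [0.64, -0.0244, 0.0251]
tcp_rot: [[-0.985, 0.172, 0.001], [0.172, 0.985, -0.0], [-0.001, -0.0, -1.0]]
force: [-2.6, 0.5, 12.5]
opening: 0.007
grasp_force: 6.2
```

jog_arm(
  delta_pos=[
    [0,0,4],
    [0,0,10],
    [0,0,16],
    [0,0,20],
    [-6,3,20],
    [-12,7,20],
    [-18,12,20],
    [-21,18,20],
    [-22,24,20],
    [-22,30,20],
    [-22,30,20],
    [-22,30,20],
  ],
  turn=[0,0,0,0,0,0,0,0,0,0,0,0],
  grip=[1,1,1,1,1,1,1,1,1,1,1,1],
)

```text
time_s: 15.25
position: [0.4191, 0.2773, 0.2228]
tcp_rot: [[-0.986, 0.168, -0.0], [0.168, 0.986, -0.0], [0.0, -0.0, -1.0]]
force: [0.6, -0.1, 0.5]
opening: 0.006
grasp_force: 0.0
```

Run:
```python
from h import *
s=read_state();print(s["position"],s["force"],s["time_s"])
for n in("side","top"):
  a=capture(n)["color"].astype(int);old=cv2.imread(f"pics/{n}1.png").astype(int)
  cv2.imwrite(f"pics/{n}9.png",a)
  y0,y1,x0,x1=(140,220,240,330) if n=="side" else (215,275,225,325)
  for c,m in(("red",lambda i:(i[...,2]>120)&(i[...,1]<60)&(i[...,0]<60)),("green",lambda i:(i[...,1]>100)&(i[...,2]<80)&(i[...,0]<110)),("white",lambda i:i.min(-1)>185)):
    for i in(old,a):
      M=m(i)[y0:y1,x0:x1].astype(np.uint8);k,_,st,ce=cv2.connectedComponentsWithStats(M)
      print(n,c,[(int(st[j][4]),(ce[j]+[x0,y0]).round(1).tolist(),st[j][:4].tolist()) for j in range(1,k) if st[j][4]>4][:6])
  d=(np.abs(a-old).max(-1)>40).astype(np.uint8);k,_,st,ce=cv2.connectedComponentsWithStats(d)
  print([st[j].tolist() for j in range(1,k) if st[j][4]>15])
```

```text
[0.41910587 0.27731783 0.22279903] [ 0.62991862 -0.09242278  0.53601709] 15.25
side red [(283, [280.5, 168.9], [28, 18, 26, 23])]
side red [(244, [281.8, 168.0], [30, 18, 25, 20])]
side green [(314, [302.4, 188.7], [50, 37, 26, 24])]
side green [(263, [303.8, 187.6], [52, 37, 25, 22])]
side white []
side white []
[[483, 6, 41, 29, 768], [417, 14, 21, 19, 169], [454, 70, 40, 42, 1016], [367, 91, 23, 15, 235], [476, 114, 47, 96, 1790], [424, 117, 37, 28, 632], [284, 162, 5, 5, 18], [268, 165, 17, 15, 67], [290, 190, 15, 11, 57]]
top red [(314, [298.7, 246.4], [66, 20, 17, 25])]
top red [(306, [298.4, 247.7], [65, 21, 18, 25])]
top green [(325, [268.1, 242.0], [35, 15, 17, 25])]
top green [(325, [267.9, 243.4], [35, 17, 17, 25])]
top white []
top white []
[[263, 230, 14, 4, 25], [293, 235, 15, 3, 26], [260, 251, 14, 6, 28], [290, 258, 14, 3, 25], [0, 264, 110, 144, 5871], [107, 304, 43, 18, 629], [267, 401, 24, 19, 375], [177, 403, 37, 17, 539]][ WARN:0@1.000] global loadsave.cpp:1063 imwrite_ Unsupported depth image for selected encoder is fallbacked to CV_8U.
```

Only the red and green rockers differ from the first pictures, and both changed by the same amount. The button, black rocker and loose things are unchanged.

```bash
python3 -c "
from rig import *
print(hand_in())"
```

```text
the job is handed in; nothing more can be done
None
```

I pressed the red rocker on, then the green, then held the blue button against its stop for over a second and let it up; the job is handed in at about 15 s of the 48 s, but no verdict came back.

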